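Clamp a reagent bottle with the cam clamp

ROBOT

A 6-joint arm with a two-finger parallel gripper is mounted at the origin on a cart in front of the work surface, level with it; the furniture and walls round the work are solid. World frame = base frame: x ahead of the robot, y to its left, z up, the work surface at z = 0. Lengths are in m, angles in degrees, forces in N, time in s.
With the tool pointing down it reaches from about 0.4 to 0.825 m from the base axis. Payload 7 kg.
Tool frame: the origin (TCP) lies midway between the tips of the shut fingers; the grasp point (between the pads) lies 19 mm behind it; z points along the fingers, y is the line along which they close (so a half turn about z gives the same grasp; the last joint's range is limited). The gripper opens to 88 mm and grips with 3 to 60 N. Pads are 19 mm wide; open, the fingers measure 130 mm over their backs; the gripper's body (78 mm by 193 mm) begins 47 mm behind the grasp point.
Start: joints at [-53.337, 20.546, 0.682, 0, -70.136, -16.507], TCP at [0.233, -0.634, 0.227] pointing down, gripper open.
Joint ranges: [-176.03, 176.03], [-82.01, 121.73], [-58.28, 71.71], [-173.87, 95.51], [-174.79, -0.11], [-173.66, 173.66]. Speed limits (degrees/s): [136.94, 136.94, 172.46, 180, 180, 180].

INTERFACE

Orientations are given as [roll, pitch, yaw] about the fixed x, y, z axes, in that order (R = Rz(yaw) Ry(pitch) Rx(roll)).
In Python, from plant import ctrl gives the robot as it stands.
- The arm moves only by the tool arm_command, never from a script. Its argument "steps" is a list of rows, each an object with "translation": the shift along the tool's x, y, z in mm, a list of three; "rotation": the turn, a rotation vector about the tool's x, y, z in units of 5 degrees (1.0 is 5 degrees), a list of three; "claw": the finger opening in mm, from 0 to 87.6. In form: [{"translation": [x, y, z], "rotation": [rx, ry, rz], "claw": claw}, ...]. A call has 1 to 5 rows; each row is the pose to reach, as a shift and turn from the pose commanded when the call began, along the tool's axes at that moment; what a row does not reach only later rows make up. A row lasts 1/10 s, in which the tool goes at most 50 mm and 8.59 degrees, less where a joint would pass 70% of its speed; a pose out of reach is approached as far as the arm can. A call with a gripper value outside its range is refused whole. The fingers move at their own pace and stop on an object; the grip force is fixed at half the most. Time passes only in rows, so rows that repeat a pose let the fingers close. It gives the time, the measured TCP pose, the force, the opening and the grip force at its end, in the units of the state.
- ctrl.get_obs(): the state, without advancing time (a new reading comes with each control period).
- ctrl.snapshot(name): name is "side" or "top"; returns (picture, depth): 400x640x3 uint8, red, green, blue; 400x640 float32, m along the optical axis (not along the pixel's ray), 0 where there is no reading.
- ctrl.calibration(name): a dict with "vertical_fov" (degrees; the focal length in pixels is half the picture's height over the tangent of half this angle, whatever the lens; pixels are square), "cx", "cy" (the principal point, pixels), "k1" (the pictures are not rectified: a ray, as slopes to the right and down, at radius r is drawn at 1 + k1 r^2 times it, then the intrinsics apply), "rvec" (rotation vector, rad) and "tvec" (3), from world to camera coordinates, as OpenCV has them. Camera axes: x right, y down, z forward; pixel columns grow to the right and rows downward; lengths in m; the calibration is good to about 2 mm. A picture is of the moment at which its call begins. calibration takes no time and is no camera call.
- ctrl.close_job(): hands the job in; it is judged then, once.
The state is a dict: "clock": time; "joint_pos": joint angles; "qvel": joint speeds; "tau": joint torques, N m; "tool_pos": TCP position; "orientation": TCP orientation; "force": force on the tool from outside, world axes, zero at the start; "moment": the same for the moment, N m; "opening": finger opening in m; "gripper_force": force on a finger pad.
Only numpy, scipy, OpenCV 4.12 (cv2) and the standard library are available. Lean on these libraries where they do the work, as an engineer would, in place of code of your own. Each camera call takes 0.05 s, during which the arm holds its last target. There are 200 camera calls.

TASK

Stand the small white-capped reagent bottle upright on the clamp's base plate, between the jaw and the V-block, and let it go. Then turn the crank anticlockwise (seen from above) until the hidden cam has pushed the jaw fully out and its follower rests in the cam's flat dwell, so that the bottle stays clamped in the V with the crank released. The clamp only stands on rubber feet: turn it gently enough that it does not get shoved along the bench, and leave the beaker where it stands.

Things in the scene. Friction and masses are not known exactly. Their poses are not given: they have to be found in the camera images.
- clamp: Cam clamp on rubber feet, loose (3.8 kg; slides at some 20 N). Plate 110 (x) by 216 mm (y), top 14 mm over the bench. Origin: on the bench about under the plate's middle. Along its +y: grey cam housing (y -106 to -16 mm, 50 mm high) with a crank on top, steel jaw with white plastic pad, gap for the bottle, polished steel V-block (y 50 to 96 mm). Jaw and V-block tops at most 37 mm over the bench.
- seat (a point): On the base plate's top (14 mm over the bench, clamp y = +44.5 mm): where the bottle's foot centre is when the bottle is fully home in the V. Axes as the clamp. With the jaw back the bottle has 6.5 mm of play from here towards -y: put it down about 3 mm to the -y side; the jaw later slides it home.
- crank_axis (a point): On the vertical axis of crank and cam, at mid-knob height (92 mm over the bench). The cam is hidden, and the crank is clamped to it at an angle that differs by up to 0.4 rad either way each time, so the crank's direction does not tell where the dwell is. The middle of the dwell lies 1.05 to 2.05 rad anticlockwise from the start.
- crank_knob (a point): Middle of the upright black crank knob: 22 mm in diameter, 45 mm tall (66 to 111 mm over the bench), spins freely on its pin, so it can be held without turning the wrist. It circles the crank axis at 55 mm radius, anticlockwise to clamp. Top of the crank arm below it: 64 mm over the bench.
- jaw (a joint): Jaw travel in m towards the V: 0 back, about 0.0095 in the dwell. Anticlockwise: 0.05 to 1.05 rad nearly free; a rise of 0.87 rad where the knob pushes back with up to about 5 N, easing off over its last 0.25 rad; the dwell, 0.26 rad wide, with only friction (under 1 N at the knob); a fall that drives the crank onward to a stop. Let go on a slope the crank springs away; in the dwell it stays.
- bottle_mid (a point): Centre, half-way up, of the small round reagent bottle with white cap: 62 mm tall, 40 mm in diameter up to 44 mm, tapering at the shoulder; the cap (upper 20 mm) is 26 mm in diameter. It stands on the bench to the right of the clamp. Grip it by the cap, so that the fingers stay above jaw and V-block.
- bottle: The same bottle; origin at the centre of its underside, z up along its axis.
- beaker: Empty small beaker, 44 mm in diameter, 58 mm tall, not to be disturbed. Origin at the centre of its underside.
There are look-alikes about, which are no part of the job. What is shaped like the bottle but green or red is not meant.

How it is judged:
By the outcome, as a careful person would: the job done as asked, in the order asked, and still so for the second after the job is handed in, with the robot touching nothing.
It also fails if it takes over 64 s, if anything falls off the work surface, if the arm or the gripper's body presses on something with over 40 N, if the wrist force passes 120 N, or if a joint passes its speed limit or range.

## Working session

There is one attempt and no reset: what is moved stays moved. The work goes in short steps, Python scripts to look and compute and a tool call to move; the robot and the scene stay as the last step left them, time stands still between calls to the robot, and variables do not carry over. Pictures are saved under pics/ and viewed, at most 10 in all, crops included, and the job is handed in when it is done.

Besides the shell and the picture viewer there is one more tool, called after "Request:" by a JSON object that holds its "op" and its "data". arm_command: Moves the arm, as the interface text tells. Its arguments: {"type":"object","properties":{"steps":{"type":"array"}},"required":["steps"]}

```bash
mkdir -p pics; ls; cat > h.py <<'E'
import numpy as np, cv2
from plant import ctrl
def cam(n):
    c=ctrl.calibration(n); f=200/np.tan(np.radians(c["vertical_fov"])/2)
    R=cv2.Rodrigues(np.array(c["rvec"],float))[0]; t=np.array(c["tvec"],float).ravel()
    return c,f,R,t
def ray(n,u,v):
    c,f,R,t=cam(n); d=np.array([(u-c["cx"])/f,(v-c["cy"])/f]); s=d.copy()
    for _ in range(30): s=d/(1+c["k1"]*(s@s))
    return -R.T@t, R.T@np.array([s[0],s[1],1])
def onplane(n,u,v,z):
    o,d=ray(n,u,v); return o+d*(z-o[2])/d[2]
def pt(n,u,v,dep):
    o,d=ray(n,u,v); return o+d*dep
def cloud(n,D):
    c,f,R,t=cam(n); v,u=np.mgrid[0:400,0:640]; d=np.stack([(u-c["cx"])/f,(v-c["cy"])/f],-1); s=d.copy()
    for _ in range(20): s=d/(1+c["k1"]*(s**2).sum(-1,keepdims=True))
    P=np.concatenate([s,np.ones((400,640,1))],-1)*D[...,None]
    return (P-t)@R
def proj(n,p):
    c,f,R,t=cam(n); q=R@np.array(p)+t; s=q[:2]/q[2]; s=s*(1+c["k1"]*(s@s)); return s*f+[c["cx"],c["cy"]]
def snap(n,tag):
    im,D=ctrl.snapshot(n); cv2.imwrite(f"pics/{tag}.png",im[...,::-1]); np.savez(f"pics/{tag}.npz",im=im,D=D); return im,D
E
python3 - <<'E'
from h import *
for n in("top","side"):
    snap(n,n+"0"); print(ctrl.calibration(n), -cam(n)[2].T@cam(n)[3])
print(ctrl.get_obs())
E
```

```text
pics
{'vertical_fov': 49.774433536414506, 'cx': 322.6066786319636, 'cy': 202.81038862848862, 'k1': 0.02030929980628813, 'rvec': array([ 2.17095594, -2.20798959,  0.07075011]), 'tvec': array([-0.13252061,  0.48306467,  1.02495791])} [ 0.41461858 -0.13909356  1.05365854]
{'vertical_fov': 44.087974425487516, 'cx': 307.99095259143843, 'cy': 197.76622427241432, 'k1': -0.15874965664760532, 'rvec': array([ 1.38103863, -1.90721941,  1.03054558]), 'tvec': array([0.00662994, 0.3589152 , 0.95170655])} [-0.57156972  0.18923231  0.8198223 ]
{'clock': 0.1, 'joint_pos': array([-5.33372685e+01,  2.05885034e+01,  6.40955344e-01, -1.62668205e-02,
       -7.01358509e+01, -1.65072567e+01]), 'qvel': array([ 0.01236086, -0.10973219,  0.09751915,  0.00291572, -0.00522814,
       -0.0018432 ]), 'tau': array([ 4.44035140e-04, -5.84162164e+01,  2.93753707e+01,  7.01552868e+00,
        1.01687363e-02, -7.44219960e-05]), 'tool_pos': array([ 0.23241605, -0.63328197,  0.22572244]), 'orientation': array([ 1.79915693e+02, -9.03625969e-03, -1.59850057e+02]), 'force': array([-0.6038642 , -0.19739129, -0.27423187]), 'moment': array([ 0.0585507 , -0.00489802,  0.01166359]), 'gripper_force': 0.0, 'opening': 0.08747143469337663}
```

View pics/top0.png

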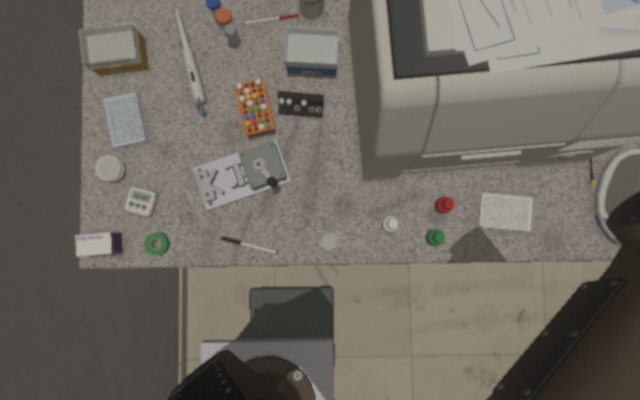

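View pics/side0.png

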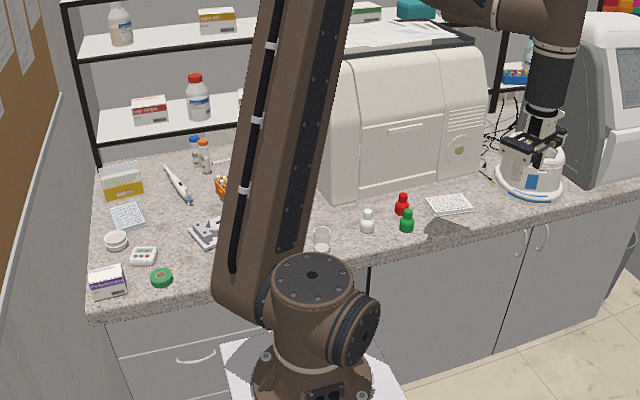

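The top view shows the clamp near (241,174) with its knob at about (272,184), and the beaker at (330,242). Three bottles look alike: white-capped at (391,224), red at (445,205) and green at (436,237). The white one fits the description. The side view shows the same: white at (367,221), red at (402,204), green at (406,221). I'll confirm it in an enlarged crop.

```bash
python3 - <<'E'
from h import *
z=np.load("pics/top0.npz");im=z["im"];D=z["D"]
a=cv2.resize(im[130:260,180:300],None,fx=4,fy=4,interpolation=cv2.INTER_CUBIC)
b=cv2.resize(im[190:260,310:380+80],None,fx=2,fy=2,interpolation=cv2.INTER_CUBIC)
o=np.zeros((520,785,3),np.uint8);o[:,:480]=a;o[:140,485:785]=b
cv2.imwrite("pics/crop1.png",o[...,::-1])
P=cloud("top",D); np.set_printoptions(precision=4,suppress=True)
def circ(lo,hi,box):
    u0,u1,v0,v1=box; S=P[v0:v1,u0:u1]; m=(S[...,2]>lo)&(S[...,2]<hi); s=S[m]; 
    print(lo,hi,len(s),s.mean(0) if len(s) else None, s.min(0) if len(s) else None, s.max(0) if len(s) else None)
print("bottle");[circ(l,h,(370,412,200,245)) for l,h in((.055,.075),(.02,.055),(.015,.1))]
print("beaker");[circ(l,h,(312,350,225,260)) for l,h in((.045,.075),(.015,.045))]
print("clamp");[circ(l,h,(185,300,130,215)) for l,h in((.1,.125),(.08,.1),(.058,.075),(.044,.056),(.028,.041),(.009,.019))]
print("depth0",[ (D[v,u]==0) for v,u in((224,391),(184,272),(242,330))], P[224,391],P[184,272],P[250,300])
E
```

```text
bottle
0.055 0.075 87 [ 0.4281 -0.3001  0.0624] [ 0.4171 -0.3107  0.055 ] [ 0.4403 -0.2899  0.0662]
0.02 0.055 140 [ 0.4281 -0.2964  0.0332] [ 0.4101 -0.3191  0.0204] [ 0.4483 -0.2816  0.0548]
0.015 0.1 231 [ 0.428  -0.2975  0.044 ] [ 0.4101 -0.3191  0.0173] [ 0.4483 -0.2816  0.0662]
beaker
0.045 0.075 66 [ 0.3862 -0.1543  0.0571] [ 0.3666 -0.1746  0.0464] [ 0.4082 -0.133   0.0611]
0.015 0.045 17 [ 0.3776 -0.1568  0.0314] [ 0.3681 -0.1731  0.0162] [ 0.403  -0.1353  0.0434]
clamp
0.1 0.125 77 [ 0.5259 -0.0276  0.1097] [ 0.516  -0.0379  0.1003] [ 0.5362 -0.0161  0.1149]
0.08 0.1 13 [ 0.5202 -0.033   0.0897] [ 0.5158 -0.0375  0.0805] [ 0.5325 -0.0252  0.0984]
0.058 0.075 183 [ 0.5604 -0.0015  0.0665] [ 0.5175 -0.0372  0.0588] [0.5815 0.0185 0.0746]
0.044 0.056 1247 [0.5745 0.0007 0.0505] [ 0.5162 -0.0538  0.044 ] [0.6548 0.0547 0.0559]
0.028 0.041 773 [0.5445 0.0967 0.0362] [ 0.4888 -0.0553  0.0281] [0.6572 0.1585 0.041 ]
0.009 0.019 1647 [0.5419 0.0778 0.0144] [ 0.4706 -0.0626  0.0091] [0.6613 0.1731 0.0189]
depth0 [np.False_, np.False_, np.False_] [ 0.4264 -0.2968  0.0621] [ 0.5178 -0.0302  0.1118] [ 0.3677 -0.0838 -0.0005]
```

View pics/crop1.png

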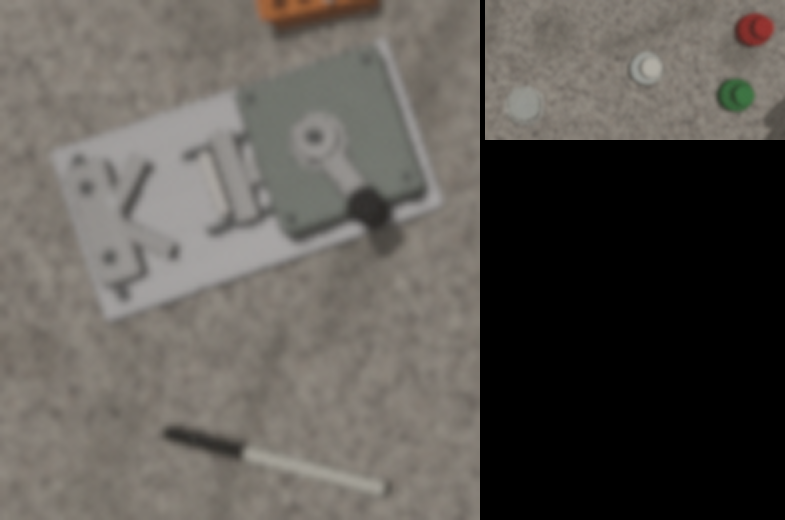

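The crop confirms the white-capped bottle (green and red lie to its right). In the clamp crop, the V-block is at left, then the gap, jaw, grey housing and crank. The plate corners in crop pixels are (52,153), (107,320), (440,203), (383,38), and the knob is at (370,208).

```bash
cat >> h.py <<'E'
def clamp_pose(im,D,verbose=True):
    P=cloud("top",D); S=P[125:225,180:305].reshape(-1,3); m=(S[:,2]>.008)&(S[:,2]<.07)
    g=np.zeros((400,400),np.uint8) # 1mm grid x .40-.80, y -.12-.28
    m2=np.zeros((400,640),np.uint8); m2[125:225,180:305]=((P[...,2]>.008)&(P[...,2]<.13))[125:225,180:305]
    m2=cv2.morphologyEx(m2,cv2.MORPH_OPEN,np.ones((3,3)))
    n,l,st,_=cv2.connectedComponentsWithStats(m2); k=1+st[1:,4].argmax()
    pts=P[(l==k)&(P[...,2]<.02)][:,:2]
    r=cv2.minAreaRect((pts*1000).astype(np.float32)); return r
E
python3 - <<'E'
from h import *
np.set_printoptions(precision=4,suppress=True)
z=np.load("pics/top0.npz");im=z["im"];D=z["D"]
print(clamp_pose(im,D))
C=[onplane("top",180+(u-1.5)/4,130+(v-1.5)/4,.014) for u,v in((52,153),(107,320),(440,203),(383,38))]
C=np.array(C);print(C)
o=C.mean(0)[:2]; ey=(C[0]+C[1]-C[2]-C[3])[:2]; 
e2=(C[0]+C[3]-C[1]-C[2])[:2]; print("lens",[np.linalg.norm(C[i]-C[(i+1)%4]) for i in range(4)])
a1=np.degrees(np.arctan2(-ey[0],ey[1])); a2=np.degrees(np.arctan2(e2[1],e2[0])); print("yaw",a1,a2,"o",o)
# housing
P=cloud("top",D)[125:225,180:305].reshape(-1,3); h=P[(P[:,2]>.044)&(P[:,2]<.056)]
# hub, knob
for nm,u,v,zz in(("hub",316,137,.07),("knobtop",370,207,.111)): print(nm,onplane("top",180+(u-1.5)/4,130+(v-1.5)/4,zz))
for nm,u,v,zz in(("jawpad mid",213,186,.037),("housing tl",240,95,.05),("hous tr",372,45,.05),("hous br",425,185,.05),("hous bl",293,238,.05),("V notch",127,212,.037)): print(nm,onplane("top",180+(u-1.5)/4,130+(v-1.5)/4,zz))
# bottle: circle of cap in top at z .062 and side
s=im.astype(int); m=np.zeros((400,640),np.uint8); m[205:245,375:410]=(s.min(-1)>165)[205:245,375:410]
v,u=np.nonzero(m); print("cap px",u.mean(),v.mean(),len(u),onplane("top",u.mean(),v.mean(),.062))
E
```

```text
((554.2100830078125, 55.334815979003906), (110.4835205078125, 215.33639526367188), 18.18832778930664)
[[ 0.571   0.1729  0.014 ]
 [ 0.4691  0.1397  0.014 ]
 [ 0.5367 -0.0617  0.014 ]
 [ 0.6383 -0.0282  0.014 ]]
lens [np.float64(0.10715606683869877), np.float64(0.21239462578761117), np.float64(0.10700993299197065), np.float64(0.2120614403058425)]
yaw 18.52723034430671 18.137182429199164 o [0.5538 0.0557]
hub [0.5694 0.0049 0.07  ]
knobtop [ 0.5237 -0.0304  0.111 ]
jawpad mid [0.5463 0.0709 0.037 ]
housing tl [0.5981 0.0522 0.05  ]
hous tr [ 0.6265 -0.0255  0.05  ]
hous br [ 0.5432 -0.0557  0.05  ]
hous bl [0.5133 0.0217 0.05  ]
V notch [0.5317 0.1217 0.037 ]
cap px 392.0 222.0 1 [ 0.4309 -0.2992  0.062 ]
```

```bash
cat >> h.py <<'E'
from scipy.spatial.transform import Rotation as Ro
def go(x,y,z,yaw=None,obs=None):
    o=obs or ctrl.get_obs(); p=np.array(o["tool_pos"]); R=Ro.from_euler("xyz",o["orientation"],degrees=True)
    t=R.inv().apply(np.array([x,y,z])-p)*1000
    r=(R.inv()*Ro.from_euler("xyz",[180,0,o["orientation"][2] if yaw is None else yaw],degrees=True)).as_rotvec(degrees=True)/5
    print("at",p.round(4),np.round(o["orientation"],2),"F",np.round(o["force"],1),"open",round(o["opening"],4),"t",round(o["clock"],2),"-> trans",t.round(1),"rot",r.round(3))
E
python3 - <<'E'
from h import *
np.set_printoptions(precision=4,suppress=True)
z=np.load("pics/top0.npz");im=z["im"].astype(int);D=z["D"];P=cloud("top",D)
s=im[205:245,370:412]; print(s.min(-1)[::2,::1][3:16,10:34])
for th in(130,150):
    m=(s.min(-1)>th); v,u=np.nonzero(m); print(th,len(u),u.mean()+370,v.mean()+205)
zz=np.load("pics/side0.npz");si=zz["im"].astype(int)
s=si[200:240,352:385]; m=(s.min(-1)>190); v,u=np.nonzero(m); print("side",len(u),u.min()+352,u.max()+352,v.min()+200,v.max()+200,u.mean()+352)
for v in range(206,236,3):
    w=np.nonzero(m[v-200])[0]; print(v,(w.min()+352,w.max()+352) if len(w) else None, end=' ')
print([proj("side",[.4285,-.3005,h]) for h in(0,.042,.062)])
m=(P[...,2]>.055)&(P[...,2]<.075); m[:, :370]=0;m[:,412:]=0;m[:205]=0;m[245:]=0
v,u=np.nonzero(m);print("cap depth px",u.mean(),v.mean(),onplane("top",u.mean(),v.mean(),.062))
m=(P[...,2]>.012)&(P[...,2]<.075); m[:, :370]=0;m[:,412:]=0;m[:205]=0;m[245:]=0
v,u=np.nonzero(m);print("all px",u.min(),u.max(),v.min(),v.max())
print([proj("top",[.4285+a,-.3005+b,h]) for a,b,h in((.02,0,.04),(-.02,0,.04),(0,.02,.04),(0,-.02,.04),(0,0,.062))])
go(.4285,-.3005,.15,-161.75)
E
```

```text
[[ 96  99 103 104 105 106 109 115 115 113 108 108 110 112 114 116 118 119
  117 116 115 117 119 120]
 [105 107 109 110 111 110 112 112 112 111 111 111 110 109 110 114 113 110
  105 106 110 115 117 115]
 [112 113 112 110 110 110 112 115 117 120 124 124 120 113 110 111 110 108
  109 110 113 115 115 114]
 [108 110 111 108 108 116 127 137 144 146 147 147 144 140 134 127 118 115
  116 115 115 117 120 120]
 [105 111 110 109 122 138 146 146 141 138 144 151 155 155 155 150 141 127
  118 117 117 118 119 119]
 [115 111 109 123 141 150 145 133 130 146 159 163 165 164 165 163 157 145
  130 120 121 120 118 114]
 [116 102 107 131 147 147 134 122 133 154 163 165 165 165 165 164 163 155
  138 119 119 122 119 112]
 [115 101 104 129 145 149 139 124 130 149 161 164 164 164 164 164 161 151
  134 118 116 118 121 118]
 [111  99  94 114 137 148 148 139 130 132 143 152 156 159 159 157 153 142
  129 122 120 120 121 122]
 [108 106 100 100 113 130 142 147 145 141 138 139 143 145 145 140 135 132
  125 123 121 119 115 114]
 [107 110 116 117 112 106 106 115 124 129 131 132 131 129 124 118 117 121
  123 122 119 11
[... 416 characters left out ...]
64(352), np.int64(371)) 215 None 218 (np.int64(362), np.int64(362)) 221 (np.int64(361), np.int64(380)) 224 (np.int64(362), np.int64(372)) 227 None 230 (np.int64(355), np.int64(375)) 233 (np.int64(363), np.int64(363)) [array([365.3514, 228.4602]), array([366.2754, 216.123 ]), array([366.7224, 210.0958])]
cap depth px 392.4367816091954 223.24137931034483 [ 0.4281 -0.3002  0.062 ]
all px 382 398 215 231
[array([390.8219, 214.6891]), array([391.2879, 231.7425]), array([382.5314, 223.3465]), array([399.5795, 223.0631]), array([392.5766, 223.0479])]
at [ 0.2324 -0.6333  0.2257] [ 179.92   -0.01 -159.85] F [-0.6 -0.2 -0.3] open 0.0875 t 0.1 -> trans [-298.7  244.8   76. ] rot [ 0.017 -0.002  0.38 ]
```

Request:
{"op": "arm_command", "data": {"steps": [{"translation": [-298, 245, 50], "rotation": [0, 0, 0.38], "claw": 60}, {"translation": [-298, 245, 50], "rotation": [0, 0, 0.38], "claw": 60}, {"translation": [-298, 245, 50], "rotation": [0, 0, 0.38], "claw": 60}, {"translation": [-298, 245, 50], "rotation": [0, 0, 0.38], "claw": 60}, {"translation": [-298, 245, 50], "rotation": [0, 0, 0.38], "claw": 60}]}}

```text
clock: 0.6
tool_pos: [0.3585, -0.418, 0.194]
orientation: [180.0, -0.0, -161.8]
force: [1.3, 0.2, 0.5]
opening: 0.0606
gripper_force: 0.0
```

```bash
python3 -c "
from h import *
go(.428,-.301,.12,-161.75)"
```

```text
at [ 0.3585 -0.418   0.194 ] [ 1.7998e+02 -1.0000e-02 -1.6176e+02] F [1.3 0.2 0.5] open 0.0606 t 0.6 -> trans [-102.6   89.4   74. ] rot [ 0.003 -0.001 -0.003]
```

Request:
{"op": "arm_command", "data": {"steps": [{"translation": [-102, 89, 74], "rotation": [0, 0, 0], "claw": 60}, {"translation": [-102, 89, 74], "rotation": [0, 0, 0], "claw": 60}, {"translation": [-102, 89, 74], "rotation": [0, 0, 0], "claw": 60}, {"translation": [-102, 89, 74], "rotation": [0, 0, 0], "claw": 60}, {"translation": [-102, 89, 74], "rotation": [0, 0, 0], "claw": 60}]}}

```text
clock: 1.1
tool_pos: [0.4272, -0.3022, 0.1197]
orientation: [179.9, -0.1, -161.6]
force: [-0.2, -1.2, -0.1]
opening: 0.06
gripper_force: 0.0
```

```bash
python3 -c "
from h import *
snap('top','t1');snap('side','s1')
go(.428,-.301,.047,-161.75)"
```

```text
at [ 0.4272 -0.3039  0.1208] [-1.7998e+02  1.0000e-02 -1.6173e+02] F [ 0.4 -0.2  0.3] open 0.06 t 1.2 -> trans [-1.7  2.5 73.8] rot [-0.004  0.002  0.004]
```

Request:
{"op": "arm_command", "data": {"steps": [{"translation": [-2, 2.5, 40], "rotation": [0, 0, 0], "claw": 60}, {"translation": [-2, 2.5, 60], "rotation": [0, 0, 0], "claw": 60}, {"translation": [-2, 2.5, 73], "rotation": [0, 0, 0], "claw": 60}, {"translation": [-2, 2.5, 73], "rotation": [0, 0, 0], "claw": 60}, {"translation": [-2, 2.5, 73], "rotation": [0, 0, 0], "claw": 60}]}}

```text
clock: 1.7
tool_pos: [0.4282, -0.3015, 0.0481]
orientation: [-180.0, 0.0, -161.8]
force: [-0.1, -0.6, -1.1]
opening: 0.0601
gripper_force: 0.0
```

```bash
python3 -c "
from h import *
go(.428,-.301,.047,-161.75)"
```

```text
at [ 0.4282 -0.3015  0.0481] [-1.7997e+02  2.0000e-02 -1.6182e+02] F [-0.1 -0.6 -1.1] open 0.0601 t 1.7 -> trans [0.  0.5 1.1] rot [-0.006  0.004 -0.015]
```

Request:
{"op": "arm_command", "data": {"steps": [{"translation": [0, 0, 0], "rotation": [0, 0, 0], "claw": 10}, {"translation": [0, 0, 0], "rotation": [0, 0, 0], "claw": 10}, {"translation": [0, 0, 0], "rotation": [0, 0, 0], "claw": 10}, {"translation": [0, 0, 0], "rotation": [0, 0, 0], "claw": 10}, {"translation": [0, 0, 0], "rotation": [0, 0, 0], "claw": 10}]}}

```text
clock: 2.2
tool_pos: [0.4283, -0.3003, 0.0476]
orientation: [-180.0, 0.0, -161.7]
force: [0.4, 0.2, 0.0]
opening: 0.0257
gripper_force: 0.1
```

```bash
python3 -c "
from h import *
go(.428,-.301,.047,-161.75);o=ctrl.get_obs();print(o['gripper_force'])"
```

```text
at [ 0.4283 -0.3003  0.0476] [-1.7999e+02  2.0000e-02 -1.6173e+02] F [0.4 0.2 0. ] open 0.0257 t 2.2 -> trans [ 0.5 -0.5  0.6] rot [-0.002  0.004  0.003]
0.07139168854337186
```

Request:
{"op": "arm_command", "data": {"steps": [{"translation": [0, 0, 0], "rotation": [0, 0, 0], "claw": 10}, {"translation": [0, 0, 0], "rotation": [0, 0, 0], "claw": 10}, {"translation": [0, 0, -30], "rotation": [0, 0, 0], "claw": 10}, {"translation": [0, 0, -75], "rotation": [0, 0, 0], "claw": 10}, {"translation": [0, 0, -120], "rotation": [0, 0, 0], "claw": 10}]}}

```text
clock: 2.7
tool_pos: [0.4275, -0.3001, 0.1682]
orientation: [179.9, -0.1, -161.7]
force: [1.2, -1.2, -1.0]
opening: 0.0248
gripper_force: 30.0
```

```bash
python3 - <<'E'
from h import *
o=ctrl.get_obs();print(o['gripper_force'],o['opening'])
go(.541,.095,.22,-161.75)
a,_=snap("side","s2"); b,_=snap("top","t2")
w=np.zeros((600,800,3),np.uint8); w[:300]=cv2.resize(a[100:250,240:640],(800,300)); w[300:]=cv2.resize(b[130:280,180:380],(800,600))[:300]
cv2.imwrite("pics/v2.png",w[...,::-1])
E
```

```text
30.00009924173355 0.024781774795709106
at [ 0.4275 -0.3001  0.1682] [ 1.7993e+02 -1.1000e-01 -1.6174e+02] F [ 1.2 -1.2 -1. ] open 0.0248 t 2.7 -> trans [-231.5  339.7  -51.8] rot [ 0.014 -0.021  0.002]
```

View pics/v2.png

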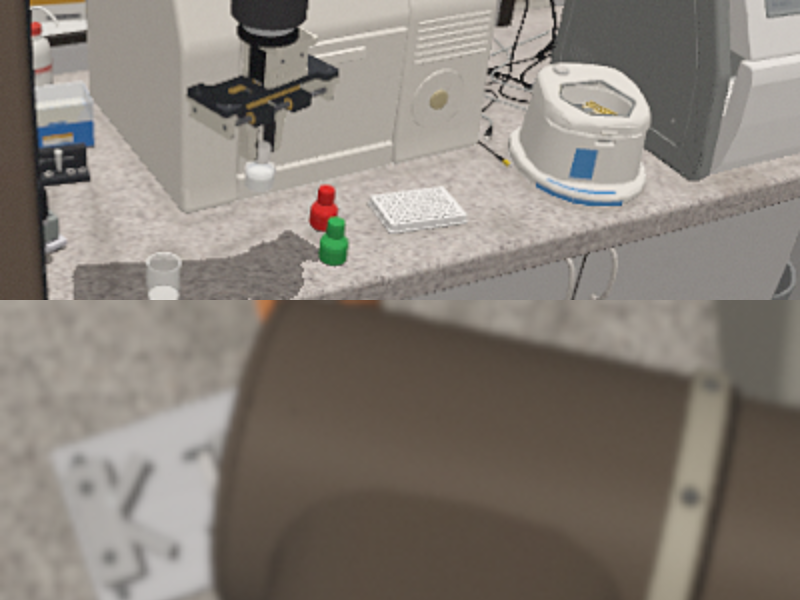

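The side view shows the bottle hanging upright in the gripper at about (260,175) in the crop, with the beaker and look-alikes undisturbed. I'll move along +y first to stay clear of the instrument.

Request:
{"op": "arm_command", "data": {"steps": [{"translation": [-16, 47, -25], "rotation": [0, 0, 0], "claw": 10}, {"translation": [-31, 94, -50], "rotation": [0, 0, 0], "claw": 10}, {"translation": [-47, 142, -52], "rotation": [0, 0, 0], "claw": 10}, {"translation": [-80, 176, -52], "rotation": [0, 0, 0], "claw": 10}, {"translation": [-112, 210, -52], "rotation": [0, 0, 0], "claw": 10}]}}

```text
clock: 3.3
tool_pos: [0.4671, -0.0674, 0.2204]
orientation: [180.0, 0.1, -161.7]
force: [1.1, -0.7, 0.3]
opening: 0.0249
gripper_force: 30.0
```

```bash
python3 -c "
from h import *
go(.541,.095,.20,-161.75)"
```

```text
at [ 0.4671 -0.0674  0.2204] [ 1.8000e+02  1.4000e-01 -1.6174e+02] F [ 1.1 -0.7  0.3] open 0.0249 t 3.3 -> trans [-121.   131.1   20.7] rot [0.    0.028 0.001]
```

Request:
{"op": "arm_command", "data": {"steps": [{"translation": [-34, 36, 0], "rotation": [0, 0, 0], "claw": 10}, {"translation": [-68, 72, 0], "rotation": [0, 0, 0], "claw": 10}, {"translation": [-102, 108, 10], "rotation": [0, 0, 0], "claw": 10}, {"translation": [-120, 130, 20], "rotation": [0, 0, 0], "claw": 10}, {"translation": [-120, 130, 20], "rotation": [0, 0, 0], "claw": 10}]}}

```text
clock: 3.8
tool_pos: [0.5408, 0.0947, 0.1972]
orientation: [-180.0, -0.2, -161.6]
force: [-0.3, -1.2, -0.9]
opening: 0.0249
gripper_force: 30.0
```

```bash
python3 - <<'E'
from h import *
go(.541,.095,.115,-161.75)
a,_=snap("side","s3"); b,_=snap("top","t3")
go(.541,.095,.115,-161.75)
E
```

```text
at [0.5408 0.0947 0.1972] [-1.8000e+02 -1.6000e-01 -1.6158e+02] F [-0.3 -1.2 -0.9] open 0.0249 t 3.8 -> trans [-0.5  0.2 82.1] rot [-0.    -0.031  0.034]
at [0.54   0.0921 0.1985] [-1.7998e+02 -1.1000e-01 -1.6167e+02] F [-0.9  0.5 -0.7] open 0.0243 t 3.9 -> trans [-2.   2.5 83.5] rot [-0.004 -0.022  0.016]
```

Request:
{"op": "arm_command", "data": {"steps": [{"translation": [-1.5, 2, 40], "rotation": [0, 0, 0], "claw": 10}, {"translation": [-1.5, 2, 80], "rotation": [0, 0, 0], "claw": 10}, {"translation": [-1.5, 2, 103], "rotation": [0, 0, 0], "claw": 10}, {"translation": [-1.5, 2, 103], "rotation": [0, 0, 0], "claw": 10}, {"translation": [-1.5, 2, 103], "rotation": [0, 0, 0], "claw": 10}]}}

```text
clock: 4.4
tool_pos: [0.5416, 0.0934, 0.0974]
orientation: [-180.0, 0.0, -161.8]
force: [0.9, 0.7, -0.3]
opening: 0.0245
gripper_force: 30.0
```

```bash
python3 - <<'E'
from h import *
go(.541,.095,.062,-161.75)
a,_=snap("side","s4"); b,_=snap("top","t4")
go(.541,.095,.062,-161.75)
cv2.imwrite("pics/v4.png",cv2.resize(a[150:300,100:300],(800,600),interpolation=cv2.INTER_CUBIC)[...,::-1])
E
```

```text
at [0.5416 0.0934 0.0974] [-1.7998e+02  3.0000e-02 -1.6177e+02] F [ 0.9  0.7 -0.3] open 0.0245 t 4.4 -> trans [ 0.   1.8 35.4] rot [-0.005  0.005 -0.004]
at [0.5424 0.0941 0.0984] [ 1.7999e+02  1.7000e-01 -1.6175e+02] F [ 0.7  0.5 -0.5] open 0.0247 t 4.5 -> trans [ 1.1  1.3 36.4] rot [ 0.002  0.034 -0.001]
```

View pics/v4.png

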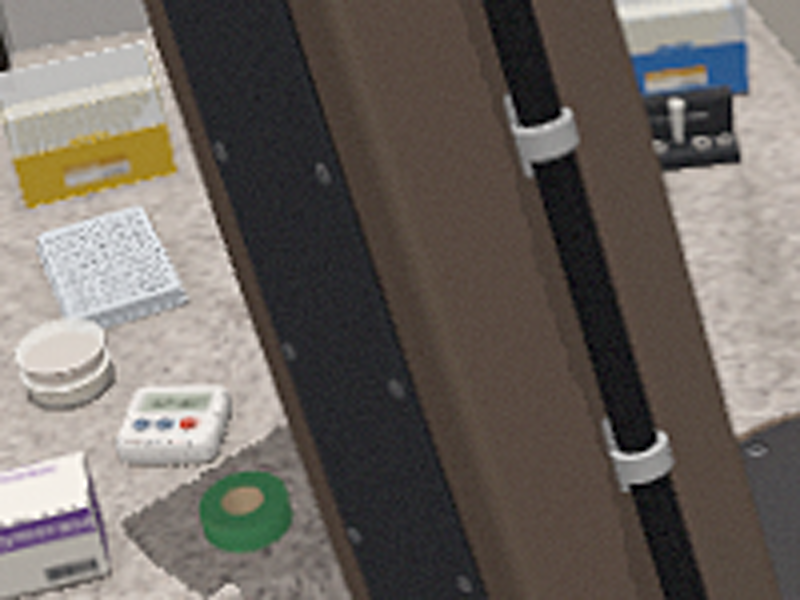

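The arm hides the clamp in the side view, so I'll lower by force and pose.

Request:
{"op": "arm_command", "data": {"steps": [{"translation": [0.5, 1.5, 8], "rotation": [0, 0, 0], "claw": 10}, {"translation": [0.5, 1.5, 16], "rotation": [0, 0, 0], "claw": 10}, {"translation": [0.5, 1.5, 22], "rotation": [0, 0, 0], "claw": 10}, {"translation": [0.5, 1.5, 27], "rotation": [0, 0, 0], "claw": 10}, {"translation": [0.5, 1.5, 30], "rotation": [0, 0, 0], "claw": 10}]}}

```text
clock: 5.0
tool_pos: [0.54, 0.0953, 0.0657]
orientation: [-180.0, -0.1, -161.7]
force: [0.8, 0.7, -0.3]
opening: 0.0247
gripper_force: 30.0
```

Request:
{"op": "arm_command", "data": {"steps": [{"translation": [0, 0, 1.5], "rotation": [0, 0, 0], "claw": 10}, {"translation": [0, 0, 3], "rotation": [0, 0, 0], "claw": 10}, {"translation": [0, 0, 3], "rotation": [0, 0, 0], "claw": 10}]}}

```text
clock: 5.3
tool_pos: [0.5403, 0.0953, 0.0633]
orientation: [-180.0, -0.0, -161.7]
force: [-0.1, 0.3, -0.3]
opening: 0.0246
gripper_force: 30.0
```

Request:
{"op": "arm_command", "data": {"steps": [{"translation": [0, 0, 0.7], "rotation": [0, 0, 0], "claw": 10}, {"translation": [0, 0, 1.4], "rotation": [0, 0, 0], "claw": 10}, {"translation": [0, 0, 1.4], "rotation": [0, 0, 0], "claw": 10}]}}

```text
clock: 5.6
tool_pos: [0.5403, 0.0953, 0.062]
orientation: [180.0, 0.0, -161.7]
force: [-0.2, -0.1, -0.1]
opening: 0.0247
gripper_force: 30.0
```

Request:
{"op": "arm_command", "data": {"steps": [{"translation": [0, 0, 0.5], "rotation": [0, 0, 0], "claw": 10}, {"translation": [0, 0, 0.5], "rotation": [0, 0, 0], "claw": 10}]}}

```text
clock: 5.8
tool_pos: [0.5404, 0.0954, 0.0616]
orientation: [180.0, 0.0, -161.7]
force: [-0.2, 0.6, 0.8]
opening: 0.0248
gripper_force: 30.0
```

Request:
{"op": "arm_command", "data": {"steps": [{"translation": [0, 0, 0.5], "rotation": [0, 0, 0], "claw": 10}, {"translation": [0, 0, 1], "rotation": [0, 0, 0], "claw": 10}, {"translation": [0, 0, 1], "rotation": [0, 0, 0], "claw": 10}]}}

```text
clock: 6.1
tool_pos: [0.5408, 0.0955, 0.0616]
orientation: [-180.0, 0.1, -161.7]
force: [-1.3, -0.8, 8.0]
opening: 0.0247
gripper_force: 30.0
```

Request:
{"op": "arm_command", "data": {"steps": [{"translation": [0, 0, -0.7], "rotation": [0, 0, 0], "claw": 10}, {"translation": [0, 0, -0.7], "rotation": [0, 0, 0], "claw": 27}, {"translation": [0, 0, -0.7], "rotation": [0, 0, 0], "claw": 32}, {"translation": [0, 0, -0.7], "rotation": [0, 0, 0], "claw": 45}, {"translation": [0, 0, -0.7], "rotation": [0, 0, 0], "claw": 50}]}}

```text
clock: 6.6
tool_pos: [0.5402, 0.0953, 0.061]
orientation: [-180.0, -0.0, -161.7]
force: [-0.5, 1.0, 0.7]
opening: 0.0427
gripper_force: 0.0
```

Request:
{"op": "arm_command", "data": {"steps": [{"translation": [0, 0, 0], "rotation": [0, 0, 0], "claw": 50}, {"translation": [0, 0, -10], "rotation": [0, 0, 0], "claw": 50}, {"translation": [0, 0, -40], "rotation": [0, 0, 0], "claw": 50}, {"translation": [0, 0, -85], "rotation": [0, 0, 0], "claw": 50}, {"translation": [0, 0, -135], "rotation": [0, 0, 0], "claw": 50}]}}

```text
clock: 7.1
tool_pos: [0.5394, 0.0949, 0.1976]
orientation: [-180.0, -0.1, -161.7]
force: [0.8, -0.5, -0.2]
opening: 0.0503
gripper_force: 0.0
```

Request:
{"op": "arm_command", "data": {"steps": [{"translation": [42, -30, 0], "rotation": [0, 0, 0], "claw": 50}, {"translation": [84, -60, 0], "rotation": [0, 0, 0], "claw": 50}, {"translation": [110, -100, 0], "rotation": [0, 0, 0], "claw": 50}, {"translation": [120, -145, 0], "rotation": [0, 0, 0], "claw": 50}, {"translation": [130, -190, 0], "rotation": [0, 0, 0], "claw": 50}]}}

```text
clock: 7.6
tool_pos: [0.4759, -0.1274, 0.1979]
orientation: [-180.0, 0.2, -161.7]
force: [2.3, 0.4, 0.4]
opening: 0.0503
gripper_force: 0.0
```

```bash
python3 - <<'E'
from h import *
b,D=snap("top","t5"); go(.525,-.03,.16)
cv2.imwrite("pics/v5.png",cv2.resize(b[125:245,180:340],(800,600),interpolation=cv2.INTER_CUBIC)[...,::-1])
E
```

```text
at [ 0.4762 -0.1324  0.1975] [-1.7990e+02  4.0000e-02 -1.6182e+02] F [ 2.4 -4.5  1.2] open 0.0499 t 7.65 -> trans [-78.3  82.1  37.4] rot [-0.02   0.008 -0.   ]
```

View pics/v5.png

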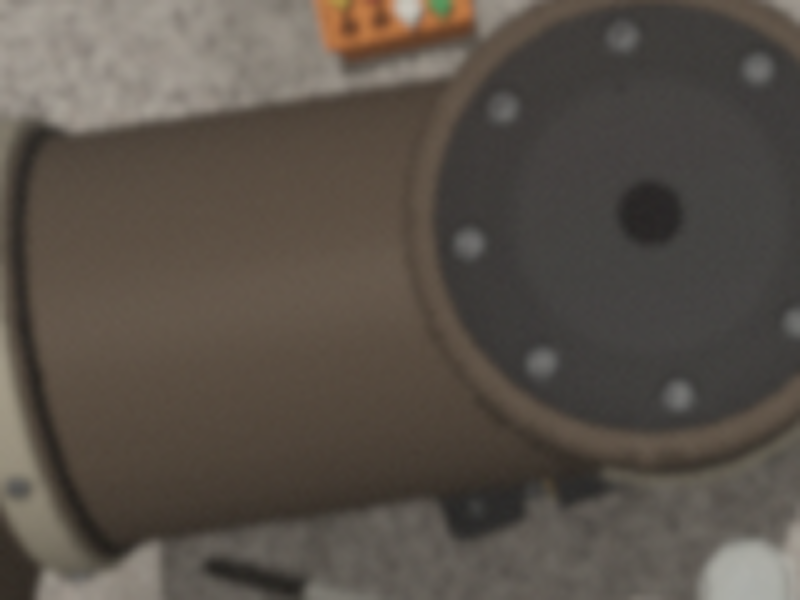

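The arm covers the clamp, so I'll move farther right to check the placing.

Request:
{"op": "arm_command", "data": {"steps": [{"translation": [100, -172, -20], "rotation": [0, 0, 0], "claw": 50}, {"translation": [100, -172, -20], "rotation": [0, 0, 0], "claw": 50}, {"translation": [100, -172, -20], "rotation": [0, 0, 0], "claw": 50}, {"translation": [100, -172, -20], "rotation": [0, 0, 0], "claw": 50}, {"translation": [100, -172, -20], "rotation": [0, 0, 0], "claw": 50}]}}

```text
clock: 8.15
tool_pos: [0.4339, -0.3252, 0.2173]
orientation: [-179.9, 0.0, -162.0]
force: [0.0, 0.5, 0.2]
opening: 0.0501
gripper_force: 0.0
```

```bash
python3 - <<'E'
from h import *
b,D=snap("top","t6"); a,_=snap("side","s6");go(.525,-.03,.16)
w=cv2.resize(b[125:225,185:320],(800,593),interpolation=cv2.INTER_CUBIC)
cv2.imwrite("pics/v6.png",w[...,::-1])
E
```

```text
at [ 0.4345 -0.3216  0.2166] [ 1.8000e+02  1.0000e-02 -1.6193e+02] F [ 0.6  0.4 -0. ] open 0.0503 t 8.25 -> trans [-176.4  249.2   56.6] rot [0.    0.001 0.   ]
```

View pics/v6.png

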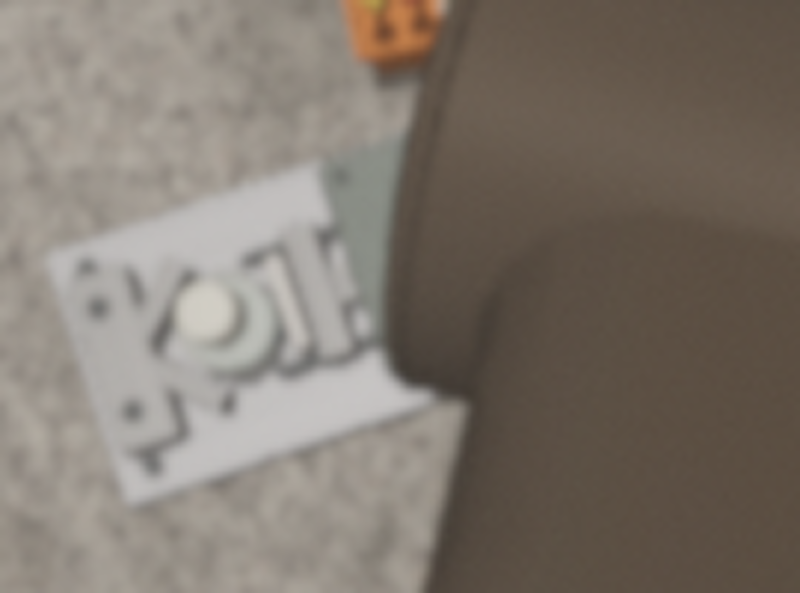

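The bottle stands upright in the gap: cap at (207,310) in the crop, body at (235,330), with the pad to its right and the V to its left. The plate has not moved. Next I'll refine the knob and axis from the first picture.

```bash
python3 - <<'E'
from h import *
np.set_printoptions(precision=4,suppress=True)
z=np.load("pics/top0.npz");im=z["im"].astype(int);D=z["D"];P=cloud("top",D)
print(im.max(-1)[172:198,260:290:1][:, ::2])
for th in(50,65,80):
    v,u=np.nonzero(im.max(-1)[172:200,260:290]<th); print(th,len(u),u.mean()+260,v.mean()+172,u.min()+260,u.max()+260,v.min()+172,v.max()+172)
m=(P[...,2]>.1)&(P[...,2]<.125); m[:172]=0;m[200:]=0;m[:,:260]=0;m[:,290:]=0
v,u=np.nonzero(m);print("depth knob",len(u),u.mean(),v.mean(),onplane("top",u.mean(),v.mean(),.111))
(c,r)=cv2.minEnclosingCircle(P[m][:,:2].astype(np.float32)); print(c,r)
m=(P[...,2]>.06)&(P[...,2]<.08); m[:150]=0;m[175:]=0;m[:,:250]=0;m[:,270:]=0
v,u=np.nonzero(m);print("hub",len(u),u.mean(),v.mean(),P[m].mean(0))
print(P[156:170,252:268,2].round(3))
E
```

```text
[[120 138 148 147 132 117 119 119 118 119 114 110 107 141 133]
 [115 129 147 148 141 119 117 119 118 119 110 104 105 135 136]
 [114 119 140 148 146 126 115 117 119 119 108 102 109 128 138]
 [117 115 129 146 145 125 109 117 119 119 112 106 108 118 143]
 [117 115 121 143 136 107  90 108 118 119 113 106  99 108 147]
 [118 117 114 133 112  77  66  92 114 115 106  96  83 102 151]
 [118 117 112 118  82  57  54  73 103 103  91  79  70 110 157]
 [118 118 115 102  62  51  51  56  82  86  77  75  83 126 162]
 [118 117 117  94  54  51  50  50  60  72  89 106 114 144 160]
 [117 118 117  89  52  50  50  47  51  85 121 141 144 151 149]
 [117 116 112  82  51  50  50  47  48 104 147 156 150 141 131]
 [114 110 101  75  51  49  48  44  49 112 154 149 134 123 125]
 [107  97  85  76  68  52  49  44  52 110 140 126 116 121 130]
 [ 88  80  81 101 106  76  47  44  59  96 117 111 118 125 131]
 [ 77  81 107 136 143 112  58  51  65  84 107 118 126 126 128]
 [ 86 109 139 156 157 129  72  63  71  81 103 128 133 127 128]
 [115 139 156 158 148 123  83  73  75  80 100 130 136 129 131]
 [146 155 154 140 123 113  89
[... 1629 characters left out ...]
3 0.071 0.066 0.069 0.075 0.069 0.07  0.074 0.074 0.066 0.068 0.069
  0.061 0.054 0.051 0.051]
 [0.053 0.07  0.068 0.067 0.072 0.072 0.072 0.068 0.068 0.066 0.07  0.066
  0.061 0.055 0.052 0.051]
 [0.053 0.066 0.067 0.068 0.066 0.07  0.072 0.074 0.068 0.067 0.07  0.07
  0.059 0.052 0.054 0.053]
 [0.05  0.057 0.066 0.067 0.068 0.066 0.066 0.069 0.071 0.067 0.066 0.068
  0.063 0.052 0.057 0.051]
 [0.05  0.056 0.069 0.068 0.072 0.067 0.062 0.069 0.068 0.068 0.069 0.068
  0.064 0.062 0.051 0.051]
 [0.046 0.054 0.054 0.067 0.068 0.068 0.064 0.067 0.07  0.068 0.066 0.064
  0.063 0.066 0.061 0.051]
 [0.05  0.051 0.053 0.052 0.052 0.064 0.069 0.067 0.063 0.067 0.063 0.064
  0.064 0.063 0.062 0.051]]
```

Request:
{"op": "arm_command", "data": {"steps": [{"translation": [-15, 45, 0], "rotation": [0, 0, 0], "claw": 50}, {"translation": [-30, 90, 0], "rotation": [0, 0, 0], "claw": 50}, {"translation": [-47, 135, 10], "rotation": [0, 0, 0], "claw": 50}, {"translation": [-80, 170, 20], "rotation": [0, 0, 0], "claw": 50}, {"translation": [-113, 205, 30], "rotation": [0, 0, 0], "claw": 50}]}}

```text
clock: 8.75
tool_pos: [0.4783, -0.0872, 0.187]
orientation: [-180.0, 0.1, -161.6]
force: [1.1, 0.3, 0.2]
opening: 0.05
gripper_force: 0.0
```

Request:
{"op": "arm_command", "data": {"steps": [{"translation": [-35, 24, 10], "rotation": [0, 0, 0], "claw": 50}, {"translation": [-65, 45, 30], "rotation": [0, 0, 0], "claw": 50}, {"translation": [-65, 45, 40], "rotation": [0, 0, 0], "claw": 50}, {"translation": [-65, 45, 40], "rotation": [0, 0, 0], "claw": 50}, {"translation": [-65, 45, 40], "rotation": [0, 0, 0], "claw": 50}]}}

```text
clock: 9.25
tool_pos: [0.5254, -0.0269, 0.1466]
orientation: [-180.0, -0.0, -161.7]
force: [0.5, -0.1, 0.4]
opening: 0.0502
gripper_force: 0.0
```

```bash
python3 - <<'E'
from h import *
go(.526,-.0278,.073,-161.75)
E
```

```text
at [ 0.5254 -0.0269  0.1466] [-1.7999e+02 -3.0000e-02 -1.6167e+02] F [ 0.5 -0.1  0.4] open 0.0502 t 9.25 -> trans [-0.4 -1.  73.6] rot [-0.001 -0.006  0.016]
```

Request:
{"op": "arm_command", "data": {"steps": [{"translation": [-0.4, -1, 35], "rotation": [0, 0, 0], "claw": 50}, {"translation": [-0.4, -1, 60], "rotation": [0, 0, 0], "claw": 50}, {"translation": [-0.4, -1, 73], "rotation": [0, 0, 0], "claw": 45}, {"translation": [-0.4, -1, 73], "rotation": [0, 0, 0], "claw": 36}, {"translation": [-0.4, -1, 73], "rotation": [0, 0, 0], "claw": 28}]}}

```text
clock: 9.75
tool_pos: [0.527, -0.0285, 0.0745]
orientation: [-180.0, 0.1, -161.8]
force: [-0.5, 0.4, -0.4]
opening: 0.0341
gripper_force: 0.0
```

Request:
{"op": "arm_command", "data": {"steps": [{"translation": [0, 0, 0], "rotation": [0, 0, 0], "claw": 25}, {"translation": [0, 0, 0], "rotation": [0, 0, 0], "claw": 23}, {"translation": [0, 0, 0], "rotation": [0, 0, 0], "claw": 22.5}]}}

```text
clock: 10.05
tool_pos: [0.5271, -0.028, 0.0741]
orientation: [180.0, 0.1, -161.7]
force: [0.6, 0.3, -0.1]
opening: 0.023
gripper_force: 0.4
```

Request:
{"op": "arm_command", "data": {"steps": [{"translation": [0, 0, 0], "rotation": [0, 0, 0], "claw": 18}, {"translation": [0, 0, 0], "rotation": [0, 0, 0], "claw": 15}, {"translation": [0, 0, 0], "rotation": [0, 0, 0], "claw": 15}]}}

```text
clock: 10.35
tool_pos: [0.5271, -0.0281, 0.0738]
orientation: [-180.0, 0.0, -161.7]
force: [-0.8, -0.1, 6.3]
opening: 0.0213
gripper_force: 30.0
```

```bash
cat >> h.py <<'E'
def arc(A,r,start,degs,yaw=-161.75):
    # tool-frame shifts (mm) from the arc point at angle start to start+d
    tx=np.array([np.cos(np.radians(yaw)),np.sin(np.radians(yaw))]); ty=np.array([tx[1],-tx[0]])
    for d in degs:
        a,b=np.radians(start),np.radians(start+d); w=r*1000*np.array([np.cos(b)-np.cos(a),np.sin(b)-np.sin(a)])
        print(start+d,round(w@tx,1),round(w@ty,1))
E
python3 - <<'E'
from h import *
o=ctrl.get_obs();print(o['force'],o['opening'],o['gripper_force'],o['tool_pos'])
A=np.array([.5697,.0049]);d=o['tool_pos'][:2]-A;s=np.degrees(np.arctan2(d[1],d[0]));print(s,np.hypot(*d))
for k in range(6): arc(A,.055,s+20*k,(4,8,12,16,20)); print()
E
```

```text
[-0.82881141 -0.1144627   6.27000192] 0.02132903585971594 30.002214271808043 [ 0.52711943 -0.02812235  0.07377781]
-142.20548339374383 0.053884883097858896
-138.20548339374383 -1.4 -3.6
-134.20548339374383 -3.1 -7.0
-130.20548339374383 -5.0 -10.4
-126.20548339374383 -7.1 -13.6
-122.20548339374383 -9.4 -16.6

-118.20548339374383 -2.5 -2.9
-114.20548339374383 -5.3 -5.6
-110.20548339374383 -8.2 -8.1
-106.20548339374383 -11.3 -10.3
-102.20548339374383 -14.5 -12.4

-98.20548339374383 -3.4 -1.8
-94.20548339374383 -6.9 -3.4
-90.20548339374383 -10.5 -4.8
-86.20548339374383 -14.1 -5.8
-82.20548339374383 -17.9 -6.7

-78.20548339374383 -3.8 -0.6
-74.20548339374383 -7.6 -0.9
-70.20548339374383 -11.5 -0.9
-66.20548339374383 -15.3 -0.7
-62.20548339374383 -19.1 -0.2

-58.20548339374383 -3.8 0.8
-54.20548339374383 -7.5 1.8
-50.20548339374383 -11.1 3.1
-46.20548339374383 -14.6 4.6
-42.20548339374383 -18.0 6.4

-38.20548339374383 -3.3 2.0
-34.20548339374383 -6.4 4.2
-30.205483393743833 -9.4 6.7
-26.205483393743833 -12.1 9.3
-22.205483393743833 -14.7 12.2
```

Request:
{"op": "arm_command", "data": {"steps": [{"translation": [-1.4, -3.6, 0], "rotation": [0, 0, 0], "claw": 15}, {"translation": [-3.1, -7.0, 0], "rotation": [0, 0, 0], "claw": 15}, {"translation": [-5, -10.4, -0.3], "rotation": [0, 0, 0], "claw": 15}]}}

```text
clock: 10.65
tool_pos: [0.5353, -0.0362, 0.0739]
orientation: [-180.0, 0.1, -161.7]
force: [0.5, 2.3, 1.8]
opening: 0.0215
gripper_force: 30.0
```

Request:
{"op": "arm_command", "data": {"steps": [{"translation": [-2.1, -3.2, 0], "rotation": [0, 0, 0], "claw": 15}, {"translation": [-4.4, -6.2, 0], "rotation": [0, 0, 0], "claw": 15}, {"translation": [-4.4, -6.2, 0], "rotation": [0, 0, 0], "claw": 15}]}}

```text
clock: 10.95
tool_pos: [0.542, -0.0408, 0.0738]
orientation: [-180.0, 0.1, -161.7]
force: [1.4, 2.4, 4.2]
opening: 0.0212
gripper_force: 30.0
```

```bash
cat >> h.py <<'E'
def crank(A=(.5697,.0049)):
    f=[];p=[]
    o=ctrl.get_obs(); d=o['tool_pos'][:2]-np.array(A); a=np.arctan2(d[1],d[0]); er=np.array([np.cos(a),np.sin(a)]); et=np.array([-er[1],er[0]]); F=o['force'][:2]
    print("t",round(o['clock'],2),"pos",np.round(o['tool_pos'],4),"ang",np.degrees(a).round(1),"from start",(np.degrees(a)+142.2).round(1),"r",np.hypot(*d).round(4),"Ft",(F@et).round(1),"Fr",(F@er).round(1),"Fz",o['force'][2].round(1),"moment",np.round(o['moment'],2),"open",o['opening'].round(4))
E
python3 -c "
from h import *
crank()"
```

```text
Traceback (most recent call last):
  File "h.py", line 47, in crank
    print("t",round(o['clock'],2),"pos",np.round(o['tool_pos'],4),"ang",np.degrees(a).round(1),"from start",(np.degrees(a)+142.2).round(1),"r",np.hypot(*d).round(4),"Ft",(F@et).round(1),"Fr",(F@er).round(1),"Fz",o['force'][2].round(1),"moment",np.round(o['moment'],2),"open",o['opening'].round(4))
                                                                                                                                                                                                                                                                                   ^^^^^^^^^^^^^^^^^^
AttributeError: 'float' object has no attribute 'round'
```

Request:
{"op": "arm_command", "data": {"steps": [{"translation": [-2.5, -2.6, 0], "rotation": [0, 0, 0], "claw": 15}, {"translation": [-5.3, -5.2, 0], "rotation": [0, 0, 0], "claw": 15}, {"translation": [-5.3, -5.2, 0], "rotation": [0, 0, 0], "claw": 15}]}}

```text
clock: 11.25
tool_pos: [0.5483, -0.044, 0.0737]
orientation: [-180.0, 0.1, -161.7]
force: [2.6, 4.2, 4.6]
opening: 0.0211
gripper_force: 30.0
```

Request:
{"op": "arm_command", "data": {"steps": [{"translation": [-3, -2.4, 0], "rotation": [0, 0, 0], "claw": 15}, {"translation": [-6.1, -4.6, 0], "rotation": [0, 0, 0], "claw": 15}, {"translation": [-6.1, -4.6, 0], "rotation": [0, 0, 0], "claw": 15}]}}

```text
clock: 11.55
tool_pos: [0.5553, -0.0464, 0.0737]
orientation: [180.0, 0.0, -161.7]
force: [1.8, 4.7, 4.2]
opening: 0.0211
gripper_force: 30.0
```

```bash
sed -i "s/,\"open\",o\['opening'\].round(4)//" h.py; python3 -c "
from h import *
crank()"
```

```text
t 11.55 pos [ 0.5553 -0.0464  0.0737] ang -105.7 from start 36.5 r 0.0533 Ft 0.5 Fr -5.0 Fz 4.2 moment [ 1.92 -0.75 -0.02]
```

```bash
python3 - <<'E'
from h import *
from scipy.optimize import least_squares as L
p=np.array([(.5271,-.0281),(.5353,-.0362),(.542,-.0408),(.5483,-.044),(.5553,-.0464)])
for r in(.054,.055):
    s=L(lambda c:np.hypot(*(p-c).T)-r,[.57,.005]);print(r,s.x,s.fun)
A=s.x; d=p[-1]-A; a=np.degrees(np.arctan2(d[1],d[0])); d0=p[0]-A; print(a, np.degrees(np.arctan2(d0[1],d0[0])))
for k in range(8): arc(A,.055,a+10*k,(5,10))
E
```

```text
0.054 [0.56916851 0.00581763] [ 3.85480736e-05 -3.18919123e-05 -4.32502326e-05  1.19473284e-05
  2.79182544e-05]
0.055 [0.56972837 0.0066751 ] [ 1.34982697e-05 -1.28529564e-05 -2.04846063e-05  1.94539147e-05
  1.30577818e-06]
-105.20822537131339 -140.7933423550783
-100.20822537131339 -4.1 -2.5
-95.20822537131339 -8.4 -4.6
-90.20822537131339 -4.5 -1.7
-85.20822537131339 -9.1 -3.0
-80.20822537131339 -4.7 -0.9
-75.20822537131339 -9.5 -1.4
-70.20822537131339 -4.8 -0.1
-65.20822537131339 -9.6 0.3
-60.20822537131339 -4.7 0.8
-55.20822537131339 -9.4 1.9
-50.20822537131339 -4.5 1.6
-45.20822537131339 -8.9 3.5
-40.20822537131339 -4.2 2.3
-35.20822537131339 -8.2 5.0
-30.20822537131339 -3.7 3.0
-25.20822537131339 -7.2 6.4
```

Request:
{"op": "arm_command", "data": {"steps": [{"translation": [-4.1, -2.0, 0], "rotation": [0, 0, 0], "claw": 15}, {"translation": [-4.1, -2.0, 0], "rotation": [0, 0, 0], "claw": 15}, {"translation": [-8.4, -4.0, 0], "rotation": [0, 0, 0], "claw": 15}, {"translation": [-8.4, -4.0, 0], "rotation": [0, 0, 0], "claw": 15}]}}

```text
clock: 11.95
tool_pos: [0.5641, -0.0479, 0.0737]
orientation: [-180.0, -0.0, -161.7]
force: [0.6, 3.3, 6.0]
opening: 0.0211
gripper_force: 30.0
```

```bash
sed -i "s/(A=(.5697,.0049))/(A=(.5697,.0067))/; s/+142.2/+140.8/" h.py; python3 -c "
from h import *
crank()"
```

```text
t 11.95 pos [ 0.5641 -0.0479  0.0737] ang -95.9 from start 44.9 r 0.0549 Ft 0.2 Fr -3.3 Fz 6.0 moment [ 1.44 -0.33 -0.02]
```

Request:
{"op": "arm_command", "data": {"steps": [{"translation": [-4.5, -1.4, 0], "rotation": [0, 0, 0], "claw": 15}, {"translation": [-4.5, -1.4, 0], "rotation": [0, 0, 0], "claw": 15}, {"translation": [-9.1, -2.5, 0], "rotation": [0, 0, 0], "claw": 15}, {"translation": [-9.1, -2.5, 0], "rotation": [0, 0, 0], "claw": 15}]}}

```text
clock: 12.35
tool_pos: [0.5731, -0.0479, 0.0737]
orientation: [-180.0, -0.1, -161.7]
force: [-0.0, 0.8, 7.9]
opening: 0.0211
gripper_force: 30.0
```

```bash
python3 -c "
from h import *
crank()"
```

```text
t 12.35 pos [ 0.5731 -0.0479  0.0737] ang -86.5 from start 54.3 r 0.0547 Ft 0.0 Fr -0.8 Fz 7.9 moment [ 0.6   0.02 -0.04]
```

Request:
{"op": "arm_command", "data": {"steps": [{"translation": [-4.7, -0.7, 0], "rotation": [0, 0, 0], "claw": 15}, {"translation": [-4.7, -0.7, 0], "rotation": [0, 0, 0], "claw": 15}, {"translation": [-9.5, -1.2, 0], "rotation": [0, 0, 0], "claw": 15}, {"translation": [-9.5, -1.2, 0], "rotation": [0, 0, 0], "claw": 15}]}}

```text
clock: 12.75
tool_pos: [0.5821, -0.0464, 0.0737]
orientation: [-180.0, -0.1, -161.7]
force: [-0.7, -1.0, 8.5]
opening: 0.0212
gripper_force: 30.0
```

```bash
python3 -c "
from h import *
crank()"
```

```text
t 12.75 pos [ 0.5821 -0.0464  0.0737] ang -76.9 from start 63.9 r 0.0545 Ft -0.9 Fr 0.8 Fz 8.5 moment [-0.09  0.29 -0.02]
```

Request:
{"op": "arm_command", "data": {"steps": [{"translation": [-4.8, -0.4, -0.3], "rotation": [0, 0, 0], "claw": 15}, {"translation": [-4.8, -0.4, -0.3], "rotation": [0, 0, 0], "claw": 15}, {"translation": [-9.6, -0.4, -0.3], "rotation": [0, 0, 0], "claw": 15}, {"translation": [-9.6, -0.4, -0.3], "rotation": [0, 0, 0], "claw": 15}]}}

```text
clock: 13.15
tool_pos: [0.5905, -0.0438, 0.0737]
orientation: [-180.0, -0.2, -161.8]
force: [-1.9, -0.2, 7.8]
opening: 0.0213
gripper_force: 30.0
```

```bash
python3 -c "
from h import *
crank()"
```

```text
t 13.15 pos [ 0.5905 -0.0438  0.0737] ang -67.6 from start 73.2 r 0.0546 Ft -1.8 Fr -0.5 Fz 7.8 moment [0.19 0.96 0.01]
```

Request:
{"op": "arm_command", "data": {"steps": [{"translation": [-4.7, 0.6, 0], "rotation": [0, 0, 0], "claw": 15}, {"translation": [-4.7, 0.6, 0], "rotation": [0, 0, 0], "claw": 15}, {"translation": [-4.7, 0.6, 0], "rotation": [0, 0, 0], "claw": 15}]}}

```text
clock: 13.45
tool_pos: [0.5945, -0.0419, 0.0737]
orientation: [-180.0, -0.2, -161.8]
force: [-2.9, -1.0, 8.3]
opening: 0.0209
gripper_force: 30.0
```

```bash
python3 -c "
from h import *
crank()"
```

```text
t 13.45 pos [ 0.5945 -0.0419  0.0737] ang -63.0 from start 77.8 r 0.0546 Ft -3.0 Fr -0.4 Fz 8.3 moment [-0.07  1.02  0.01]
```

Request:
{"op": "arm_command", "data": {"steps": [{"translation": [-4.7, 1.0, 0], "rotation": [0, 0, 0], "claw": 15}, {"translation": [-4.7, 1.0, 0], "rotation": [0, 0, 0], "claw": 15}, {"translation": [-9.4, 2.3, 0], "rotation": [0, 0, 0], "claw": 15}, {"translation": [-9.4, 2.3, 0], "rotation": [0, 0, 0], "claw": 15}]}}

```text
clock: 13.85
tool_pos: [0.6023, -0.0371, 0.0736]
orientation: [-180.0, -0.3, -161.8]
force: [-4.0, -2.1, 9.4]
opening: 0.0209
gripper_force: 30.0
```

```bash
python3 -c "
from h import *
crank()"
```

```text
t 13.85 pos [ 0.6023 -0.0371  0.0736] ang -53.3 from start 87.5 r 0.0547 Ft -4.4 Fr -0.7 Fz 9.4 moment [-0.52  1.45  0.  ]
```

Request:
{"op": "arm_command", "data": {"steps": [{"translation": [-4.5, 1.7, 0], "rotation": [0, 0, 0], "claw": 15}, {"translation": [-4.5, 1.7, 0], "rotation": [0, 0, 0], "claw": 15}, {"translation": [-4.5, 1.7, 0], "rotation": [0, 0, 0], "claw": 15}]}}

```text
clock: 14.15
tool_pos: [0.6063, -0.0339, 0.0737]
orientation: [-180.0, -0.2, -161.8]
force: [-2.6, -1.4, 7.1]
opening: 0.0216
gripper_force: 30.0
```

```bash
python3 -c "
from h import *
crank()"
```

```text
t 14.15 pos [ 0.6063 -0.0339  0.0737] ang -48.0 from start 92.8 r 0.0547 Ft -2.9 Fr -0.7 Fz 7.1 moment [-0.23  1.08 -0.01]
```

Request:
{"op": "arm_command", "data": {"steps": [{"translation": [-2.2, 1.0, -0.2], "rotation": [0, 0, 0], "claw": 15}, {"translation": [-2.2, 1.0, -0.2], "rotation": [0, 0, 0], "claw": 15}, {"translation": [-2.2, 1.0, -0.2], "rotation": [0, 0, 0], "claw": 15}]}}

```text
clock: 14.45
tool_pos: [0.6081, -0.0322, 0.0737]
orientation: [-180.0, -0.2, -161.8]
force: [-2.0, -0.6, 7.6]
opening: 0.0212
gripper_force: 30.0
```

```bash
python3 -c "
from h import *
crank()"
```

```text
t 14.45 pos [ 0.6081 -0.0322  0.0737] ang -45.3 from start 95.5 r 0.0547 Ft -1.8 Fr -0.9 Fz 7.6 moment [-0.15  0.91 -0.03]
```

Request:
{"op": "arm_command", "data": {"steps": [{"translation": [-2.2, 1.1, 0], "rotation": [0, 0, 0], "claw": 15}, {"translation": [-2.2, 1.1, 0], "rotation": [0, 0, 0], "claw": 15}, {"translation": [-2.2, 1.1, 0], "rotation": [0, 0, 0], "claw": 15}]}}

```text
clock: 14.75
tool_pos: [0.6101, -0.0302, 0.0737]
orientation: [-180.0, -0.2, -161.8]
force: [-2.4, -0.7, 5.8]
opening: 0.021
gripper_force: 30.0
```

```bash
python3 -c "
from h import *
crank()"
```

```text
t 14.75 pos [ 0.6101 -0.0302  0.0737] ang -42.4 from start 98.4 r 0.0547 Ft -2.2 Fr -1.3 Fz 5.8 moment [ 0.25  0.79 -0.01]
```

Request:
{"op": "arm_command", "data": {"steps": [{"translation": [-2.1, 1.2, 0], "rotation": [0, 0, 0], "claw": 15}, {"translation": [-2.1, 1.2, 0], "rotation": [0, 0, 0], "claw": 15}, {"translation": [-2.1, 1.2, 0], "rotation": [0, 0, 0], "claw": 15}]}}

```text
clock: 15.05
tool_pos: [0.6118, -0.0283, 0.0737]
orientation: [-180.0, -0.2, -161.8]
force: [-2.2, 0.3, 5.2]
opening: 0.0213
gripper_force: 30.0
```

```bash
python3 -c "
from h import *
crank()"
```

```text
t 15.05 pos [ 0.6118 -0.0283  0.0737] ang -39.8 from start 101.0 r 0.0547 Ft -1.1 Fr -1.9 Fz 5.2 moment [ 0.45  0.74 -0.04]
```

Request:
{"op": "arm_command", "data": {"steps": [{"translation": [-2.1, 1.3, 0], "rotation": [0, 0, 0], "claw": 15}, {"translation": [-2.1, 1.3, 0], "rotation": [0, 0, 0], "claw": 15}, {"translation": [-2.1, 1.3, 0], "rotation": [0, 0, 0], "claw": 15}]}}

```text
clock: 15.35
tool_pos: [0.6133, -0.0264, 0.0737]
orientation: [180.0, -0.2, -161.8]
force: [-2.0, 0.8, 6.0]
opening: 0.0209
gripper_force: 30.0
```

```bash
python3 -c "
from h import *
crank()"
```

```text
t 15.35 pos [ 0.6133 -0.0264  0.0737] ang -37.2 from start 103.6 r 0.0547 Ft -0.5 Fr -2.1 Fz 6.0 moment [ 0.44  0.8  -0.01]
```

Request:
{"op": "arm_command", "data": {"steps": [{"translation": [-1.9, 1.5, 0], "rotation": [0, 0, 0], "claw": 15}, {"translation": [-1.9, 1.5, 0], "rotation": [0, 0, 0], "claw": 15}, {"translation": [-1.9, 1.5, 0], "rotation": [0, 0, 0], "claw": 15}]}}

```text
clock: 15.65
tool_pos: [0.6147, -0.0244, 0.0737]
orientation: [-180.0, -0.2, -161.8]
force: [-1.9, 0.8, 5.0]
opening: 0.0208
gripper_force: 30.0
```

```bash
python3 -c "
from h import *
crank()"
```

```text
t 15.65 pos [ 0.6147 -0.0244  0.0737] ang -34.6 from start 106.2 r 0.0547 Ft -0.5 Fr -2.0 Fz 5.0 moment [ 0.38  0.68 -0.07]
```

Request:
{"op": "arm_command", "data": {"steps": [{"translation": [-1.9, 1.6, 0], "rotation": [0, 0, 0], "claw": 15}, {"translation": [-1.9, 1.6, 0], "rotation": [0, 0, 0], "claw": 15}, {"translation": [-1.9, 1.6, 0], "rotation": [0, 0, 0], "claw": 15}]}}

```text
clock: 15.95
tool_pos: [0.6161, -0.0223, 0.0737]
orientation: [-180.0, -0.2, -161.8]
force: [-1.5, 0.5, 6.0]
opening: 0.0212
gripper_force: 30.0
```

```bash
python3 -c "
from h import *
crank()"
```

```text
t 15.95 pos [ 0.6161 -0.0223  0.0737] ang -32.0 from start 108.8 r 0.0547 Ft -0.3 Fr -1.6 Fz 6.0 moment [ 0.31  0.6  -0.02]
```

Steady low force since about 103°: this is the dwell, and the crank is now near its middle. I'll release.

Request:
{"op": "arm_command", "data": {"steps": [{"translation": [-0.6, 0.5, 0], "rotation": [0, 0, 0], "claw": 15}, {"translation": [-0.6, 0.5, 0], "rotation": [0, 0, 0], "claw": 15}, {"translation": [-0.6, 0.5, 0], "rotation": [0, 0, 0], "claw": 23}, {"translation": [-0.6, 0.5, 0], "rotation": [0, 0, 0], "claw": 27}, {"translation": [-0.6, 0.5, 0], "rotation": [0, 0, 0], "claw": 32}]}}

```text
clock: 16.45
tool_pos: [0.6172, -0.0213, 0.0734]
orientation: [180.0, -0.1, -161.8]
force: [0.4, 0.0, 0.3]
opening: 0.0295
gripper_force: 0.0
```

```bash
python3 -c "
from h import *
crank()"
```

```text
t 16.45 pos [ 0.6172 -0.0213  0.0734] ang -30.5 from start 110.3 r 0.0551 Ft 0.2 Fr 0.4 Fz 0.3 moment [ 0.04  0.02 -0.06]
```

Request:
{"op": "arm_command", "data": {"steps": [{"translation": [0, 0, 0], "rotation": [0, 0, 0], "claw": 45}, {"translation": [0, 0, 0], "rotation": [0, 0, 0], "claw": 45}, {"translation": [0, 0, -30], "rotation": [0, 0, 0], "claw": 45}, {"translation": [0, 0, -70], "rotation": [0, 0, 0], "claw": 45}, {"translation": [0, 0, -115], "rotation": [0, 0, 0], "claw": 45}]}}

```text
clock: 16.95
tool_pos: [0.6171, -0.021, 0.1892]
orientation: [180.0, -0.2, -161.7]
force: [1.5, 0.4, -0.1]
opening: 0.045
gripper_force: 0.0
```

```bash
python3 -c "
from h import *
go(.48,-.13,.22)"
```

```text
at [ 0.6171 -0.021   0.1892] [ 1.7998e+02 -1.6000e-01 -1.6174e+02] F [ 1.5  0.4 -0.1] open 0.045 t 16.95 -> trans [164.4 -60.5 -30.4] rot [ 0.003 -0.033 -0.   ]
```

Request:
{"op": "arm_command", "data": {"steps": [{"translation": [208, -26, -30], "rotation": [0, 0, 0], "claw": 45}, {"translation": [208, -26, -30], "rotation": [0, 0, 0], "claw": 45}, {"translation": [208, -26, -30], "rotation": [0, 0, 0], "claw": 45}, {"translation": [208, -26, -30], "rotation": [0, 0, 0], "claw": 45}, {"translation": [208, -26, -30], "rotation": [0, 0, 0], "claw": 45}]}}

```text
clock: 17.45
tool_pos: [0.4248, -0.1121, 0.22]
orientation: [180.0, 0.1, -161.8]
force: [1.1, 0.7, -0.4]
opening: 0.0447
gripper_force: 0.0
```

Request:
{"op": "arm_command", "data": {"steps": [{"translation": [235, -350, 0], "rotation": [0, 0, 0], "claw": 45}, {"translation": [235, -350, 0], "rotation": [0, 0, 0], "claw": 45}, {"translation": [235, -350, 0], "rotation": [0, 0, 0], "claw": 45}, {"translation": [235, -350, 0], "rotation": [0, 0, 0], "claw": 45}, {"translation": [235, -350, 0], "rotation": [0, 0, 0], "claw": 45}]}}

```text
clock: 17.95
tool_pos: [0.3607, -0.3534, 0.2193]
orientation: [-180.0, 0.0, -161.7]
force: [1.6, 0.4, 0.7]
opening: 0.0448
gripper_force: 0.0
```

Request:
{"op": "arm_command", "data": {"steps": [{"translation": [118, -175, 0], "rotation": [0, 0, 0], "claw": 45}, {"translation": [118, -175, 0], "rotation": [0, 0, 0], "claw": 45}, {"translation": [118, -175, 0], "rotation": [0, 0, 0], "claw": 45}, {"translation": [118, -175, 0], "rotation": [0, 0, 0], "claw": 45}, {"translation": [118, -175, 0], "rotation": [0, 0, 0], "claw": 45}]}}

```text
clock: 18.45
tool_pos: [0.3022, -0.5586, 0.2176]
orientation: [179.9, -0.1, -161.9]
force: [-0.1, 0.3, 0.3]
opening: 0.045
gripper_force: 0.0
```

```bash
python3 - <<'E'
from h import *
b,D=snap("top","t7"); go(.3,-.5,.2)
print(clamp_pose(b,D))
P=cloud("top",D)
m=(P[...,2]>.1)&(P[...,2]<.125); m[:125]=0;m[225:]=0;m[:,:185]=0;m[:,320:]=0
n,l,st,_=cv2.connectedComponentsWithStats(m.astype(np.uint8)); k=1+st[1:,4].argmax()
c,r=cv2.minEnclosingCircle(P[l==k][:,:2].astype(np.float32));print("knob",c,r,st[k])
cv2.imwrite("pics/v7.png",cv2.resize(b[125:250,185:350],(792,600),interpolation=cv2.INTER_CUBIC)[...,::-1])
E
```

```text
at [ 0.3024 -0.5581  0.2175] [ 1.7992e+02 -8.0000e-02 -1.6194e+02] F [ 0.3 -1.   1.6] open 0.045 t 18.5 -> trans [-15.8  55.9  17.5] rot [ 0.015 -0.016 -0.   ]
((554.5239868164062, 55.590087890625), (110.73469543457031, 215.79273986816406), 18.245718002319336)
knob (0.6166067123413086, -0.022578664124011993) 0.011005634441971779 [264 136  10  10  79]
```

View pics/v7.png

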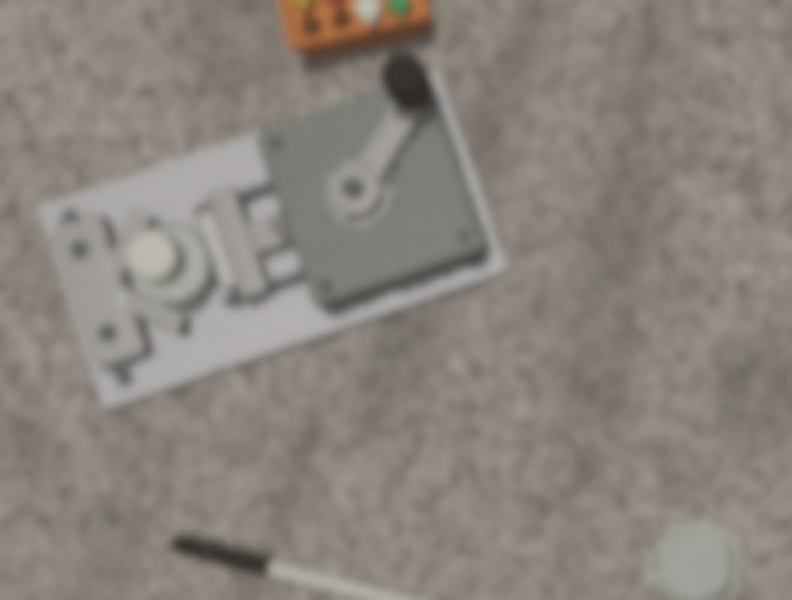

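The clamp has not moved (under 0.5 mm). The knob at (407,80) stayed where I released it. The jaw is out against the bottle, whose cap is at (150,255), and the beaker at (690,560) is undisturbed. I'm handing in.

```bash
python3 -c "
from h import *
print(ctrl.close_job())"
```

```text
the job is handed in; nothing more can be done
None
```

The job is handed in: the bottle stands upright in the clamp, the jaw is out against it, and the crank stayed put after release at about 110° anticlockwise, near the middle of the dwell judging by the knob force; the clamp shifted under 0.5 mm and the beaker was left alone (18.5 s of 64 s used, verdict not shown).

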